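# Close and latch the bar cart's tilt-out bin

## Task

Push the bar cart's tilt-out bin shut against its rubber seals with its wing knob still unlatched. Then, pressing the bin in just firmly enough through the wing knob, turn the knob clockwise until its wing points straight up the panel, so that the hidden tongue swings behind the frame edge and keeps the bin shut, and let go. Do not crush the seals by pressing hard, and leave the things on the cart top alone.

Things in the scene. Friction and masses are not known exactly. Their poses are not given: they have to be found in the camera images.
- hinge (a point): Middle of the bin's fixed horizontal hinge rod, on the side of the brass bar cart that faces the robot. Its x axis points level into the cart (away from the robot), y along the rod to the left, z up. The cart's smoked acrylic top is level, its upper face 90 mm above this point, beginning 175 mm behind it in x.
- bin (a joint): Opening angle of the tilt-out bin about the hinge rod, rad; its top swings out towards the robot as it grows. At 0 its flat panel rises from the rod into the cart at 28 degrees above level; at angle a it stands at 28 degrees + a. Left open, it stays. Latched, it lies between -0.04 and 0.036 (the frame is hand-fitted); it first touches the pads 0.07 above its latched angle.
- panel_top (a point): Middle of the upper edge of the bin panel's outer face. Its x axis runs up the panel away from the rod, z out of the face. Panel: dark wood, 206 mm wide, reaching 140 mm from the rod, 6 mm thick; the rod's axis lies in the plane of its outer face. An empty brass pan is fixed behind it.
- frame_edge (a point): Nominal middle of the brass frame edge that lies just above the shut panel; the true frame is hand-fitted, up to 5 mm deeper or shallower. With it go two rubber pads behind the panel's upper corners, 128 mm from the rod, springy (1.5 N per mm together). Latching needs about 12 N pressed on the knob, square to the panel; 14 N is ample, above about 17 N the pads are crushed.
- knob_grip (a point): Point on the brass wing knob's axis, half-way up the wing, 32 mm out from the panel's outer face and 105 mm from the hinge rod, in the middle of the panel's width. z points out of the panel along the knob's axis, y along the wing; it turns with the knob. The wing is 50 mm long, 10 mm thick, standing from 18 to 44 mm out from the panel on a 20 mm round hub.
- knob (a joint): Turn of the wing knob, rad, growing clockwise seen from outside. At 0 wing and hidden tongue lie level along the rod (unlatched); at 1.57 they point up the panel, the tongue (57 mm from the axis) behind the frame edge. End stop 1.6. If the bin is not pressed in enough, the tongue strikes the frame edge at 0.6 to 0.9 and the knob goes no further. It turns stiffly (0.06 N m), stays where left.
- carafe: Bystander: short glass carafe, 92 mm wide, 125 mm tall, upright on the cart top; origin at the centre of its underside.
- jigger: Bystander: steel jigger, 48 mm wide, 80 mm tall, upright on the cart top; origin at the centre of its underside.
- canister: Bystander: white ceramic canister with a cork top, 86 mm wide, 103 mm tall, on the cart top; origin at the centre of its underside.
- wine_key: Bystander: folded steel wine key, 115 mm long, 12 mm thick, lying on the cart top; origin at the centre of its underside, long axis y.

How it is judged:
By the outcome, as a careful person would: the job done as asked, in the order asked, and still so for the second after the job is handed in, with the robot touching nothing.
It also fails if it takes over 72 s, if anything falls off the work surface, if the arm or the gripper's body presses on something with over 40 N, if the wrist force passes 120 N, or if a joint passes its speed limit or range.

## Robot

A 6-joint arm with a two-finger parallel gripper is mounted at the origin on the work surface. World frame = base frame: x ahead of the robot, y to its left, z up, the work surface at z = 0. Lengths are in m, angles in degrees, forces in N, time in s.
With the tool pointing down it reaches from about 0.375 to 0.9 m from the base axis. Payload 3.1 kg.
Tool frame: the origin (TCP) lies on the centre line of the jaws, within the pads' length; the fingertips stand 25 mm ahead of it and the grasp point (between the pads) lies 6 mm ahead of it; z points along the fingers, y is the line along which they close (so a half turn about z gives the same grasp; the last joint's range is limited). The gripper opens to 87 mm and grips with 3 to 60 N. Pads are 19 mm wide; open, the fingers measure 117 mm over their backs; the gripper's body (75 mm by 190 mm) begins 51 mm behind the grasp point.
Start: joints at [54.975, 30.224, 82.088, -0, 67.689, -10.227], TCP at [0.262, 0.567, 0.248] pointing down, gripper open.
Joint ranges: [-176.69, 176.69], [-43.24, 126.21], [12.49, 139.97], [-82, 262], [0, 151.66], [-163.58, 163.58]. Speed limits (degrees/s): [159.86, 159.86, 180, 180, 180, 180].

## Interface

Orientations are given as a 3x3 rotation matrix whose columns are the frame's x, y, z axes.
In Python, from rig import bot, cams, models gives the robot as it stands. The module is installed in compiled form; this text tells all that it offers.
- The arm moves only by the shell command python3 -m handwheel 'ROWS' [OPENING]. ROWS is JSON, a list of rows, each a list of 6 numbers: the shift along the world's x, y, z each as a share of 1 m, from -1 to 1, then the turn, a rotation vector about the world's x, y, z each as a share of 2 rad, from -1 to 1. In form: [[dx, dy, dz, wx, wy, wz], ...]. A call has exactly 8 rows; each row is the pose to reach, as a shift and turn from the pose commanded when the call began; what a row does not reach only later rows make up. A row lasts 1/12 s, in which the tool goes at most 41.7 mm and 7.16 degrees, less where a joint would pass 70% of its speed; a pose out of reach is approached as far as the arm can. A call with a number of a shift or a turn outside -1 to 1 is refused whole. A call with a gripper value outside its range is refused whole. OPENING is the opening, from -1 (shut) to 1 (fully open), so that 0 is half open, set as the call begins (- or left out, the last holds). The fingers move at their own pace and stop on an object; the grip force is fixed at half the most. Time passes only in rows, so rows that repeat a pose let the fingers close, or fill a call up. It gives the time, the measured TCP pose, the force, the opening and the grip force at its end, in the units of the state.
- bot.read_state(): the state, without advancing time (a new reading comes with each control period).
- cams.capture(name): name is "scene" or "top" or "wrist"; returns (picture, depth): 400x640x3 uint8, blue, green, red; 400x640 float32, m along the optical axis (not along the pixel's ray), 0 where there is no reading.
- cams.calibration(name): a dict with "mtx" (3x3 intrinsics, pixels), "R" (3x3) and "t" (3): a world point X has camera coordinates R X + t; the wrist camera has in their place "tool_from_camera" (4x4, takes a point from camera to tool coordinates, whose origin is the TCP and whose axes are the flange's). Camera axes: x right, y down, z forward; pixel columns grow to the right and rows downward; lengths in m; the calibration is good to about 2 mm. A picture is of the moment at which its call begins: read the wrist's pose just before it. calibration takes no time and is no camera call.
- bot.hand_in(): hands the job in; it is judged then, once.
Trained networks look in the newest picture that a camera, given by its name, has taken for a name from the list of things; names that differ only in an ending like _2 or _b are one class to them, and where a whole thing is asked for, a point or a joint stands for the part that bears it (a point fixed in the world has none). Each returns a list of dicts, best first, with "conf" (0 to 1); they miss things now and then, are a little off and sometimes report something else, mostly with a low value. They report only what shows in the picture. A call takes as long as a camera call.
- models.spot_in(query, camera): "position" ([column, row] in pixels, amid what is visible of it).
- models.tip_of(query, camera): "position" ([column, row] in pixels: a listed point, or the origin of a listed thing).
The state is a dict: "time_s": time; "joint_positions": joint angles; "qvel": joint speeds; "tau": joint torques, N m; "position": TCP position; "tcp_rot": TCP orientation; "force": force on the tool from outside, world axes, zero at the start; "moment": the same for the moment, N m; "opening": opening from 0.0 (shut) to 1.0 (fully open); "grasp_force": force on a finger pad.
Only numpy, scipy, OpenCV 4.12 (cv2) and the standard library are available. Lean on these libraries where they do the work, as an engineer would, in place of code of your own. Each camera call takes 0.05 s, during which the arm holds its last target. There are 200 camera calls.

## Working session

There is one attempt and no reset: what is moved stays moved. The work goes in short steps, Python scripts to look and compute and a shell command to move; the robot and the scene stay as the last step left them, time stands still between calls to the robot, and variables do not carry over. Pictures are saved under pics/ and viewed, at most 10 in all, crops included, and the job is handed in when it is done.

```bash
mkdir -p pics
cat > h.py <<'E'
import numpy as np, cv2
from rig import bot,cams,models
def cap(n):
    s=bot.read_state(); p,d=cams.capture(n); return s,p,d
def world(n,s,px,z):
    c=cams.calibration(n); K=np.array(c["mtx"]); u,v=px
    pc=np.linalg.inv(K)@[u,v,1]*z
    if n=="wrist":
        T=np.array(c["tool_from_camera"]); return np.array(s["tcp_rot"])@(T[:3,:3]@pc+T[:3,3])+s["position"]
    return np.array(c["R"]).T@(pc-np.array(c["t"]))
def med(d,px,r=2):
    u,v=map(lambda a:int(round(a)),px); w=d[max(0,v-r):v+r+1,max(0,u-r):u+r+1]; w=w[w>0]
    return float(np.median(w)) if len(w) else 0
E
python3 - <<'E'
from h import *
print({k:np.round(v,3).tolist() for k,v in bot.read_state().items()})
ims=[]
for n in ("scene","top"):
    s,p,d=cap(n); cv2.imwrite(f"pics/{n}1.png",p)
    for q in ("hinge","panel_top","frame_edge","knob_grip","carafe","jigger","canister","wine_key"):
        for r in models.tip_of(q,n)[:1]:
            z=med(d,r["position"]); print(n,q,np.round(r["position"],1),round(r["conf"],2),round(z,3),np.round(world(n,s,r["position"],z),3))
E
```

```text
{'time_s': 0.0, 'joint_positions': [54.975, 30.279, 82.156, -0.001, 67.688, -10.228], 'qvel': [-0.012, 0.109, 0.022, -0.038, -0.018, -0.022], 'tau': [0.002, -44.004, -17.66, 0.063, 0.058, -0.0], 'position': [0.262, 0.567, 0.247], 'tcp_rot': [[-0.908, 0.419, -0.001], [0.419, 0.908, -0.002], [0.0, -0.002, -1.0]], 'force': [0.04, -0.89, -0.594], 'moment': [0.005, -0.01, -0.024], 'grasp_force': 0.0, 'opening': 1.001}
scene hinge [248.  194.3] 0.75 0.886 [ 0.484 -0.014  0.086]
scene panel_top [255.3 148.5] 0.92 2.155 [-0.146  0.782 -0.739]
scene frame_edge [302.7 184.1] 0.8 1.022 [0.536 0.137 0.   ]
scene knob_grip [241.2 157.1] 0.89 0.837 [0.463 0.008 0.172]
scene carafe [376.9 142.9] 0.73 0.754 [0.718 0.108 0.253]
scene jigger [354.  216.9] 0.75 0.753 [ 0.736 -0.009  0.166]
scene canister [363.1 176.7] 0.93 0.779 [0.715 0.068 0.195]
scene wine_key [353.6 257.7] 0.62 0.704 [ 0.773 -0.086  0.16 ]
top hinge [314.  271.8] 0.77 0.805 [0.47  0.013 0.173]
top panel_top [311.8 259.5] 0.89 0.79 [0.496 0.018 0.192]
top frame_edge [300.  216.2] 0.78 1.568 [ 0.658  0.057 -0.572]
top knob_grip [318.8 279.4] 0.69 0.803 [0.455 0.003 0.173]
top carafe [227.7 172.3] 0.67 0.765 [0.665 0.189 0.236]
top jigger [319.2 152. ] 0.64 0.784 [0.712 0.008 0.229]
top canister [275.9 166. ] 0.93 0.753 [0.676 0.093 0.252]
top wine_key [357.  135.5] 0.81 0.86 [ 0.77  -0.078  0.162]
```

```bash
ls pics
```

```text
scene1.png
top1.png
```

View pics/scene1.png

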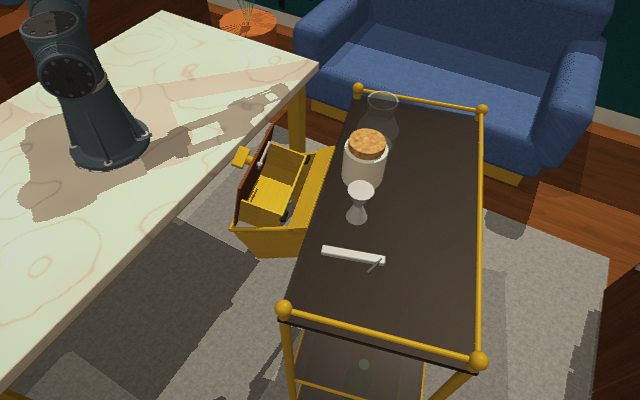

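View pics/top1.png

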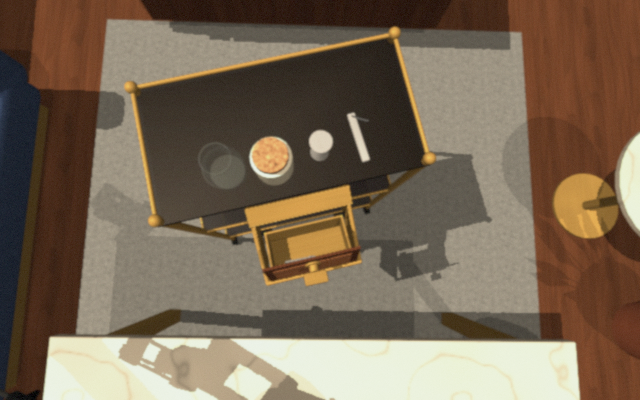

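The cart is yawed about 12° and the bin stands open, nearly upright. The knob is on the side facing the robot, around scene pixel (242,156) and top pixel (315,278). The bystanders are on the cart top. I'll fit the geometric model to these detections.

```bash
cat > fit.py <<'E'
from h import *
from scipy.optimize import least_squares
def pts(q):
    # q: hx,hy,hz,yaw,a -> hinge, panel_top, knob_grip, frame_edge(approx)
    h=q[:3]; c,s=np.cos(q[3]),np.sin(q[3]); R=np.array([[c,-s,0],[s,c,0],[0,0,1]])
    th=np.radians(28)+q[4]; u=np.array([np.cos(th),0,np.sin(th)]); n=np.array([-np.sin(th),0,np.cos(th)])
    return dict(hinge=h,panel_top=h+R@(.14*u),knob_grip=h+R@(.105*u+.032*n),
      frame_edge=h+R@(.146*np.array([np.cos(.489),0,np.sin(.489)]))), R@u, R@n
def proj(cal,X):
    p=np.array(cal["mtx"])@(np.array(cal["R"])@X+np.array(cal["t"])); return p[:2]/p[2]
E
python3 - <<'E'
from fit import *
obs=[]; 
for n in ("scene","top"):
    s,p,d=cap(n); cal=cams.calibration(n); K=np.array(cal["mtx"])
    for q in ("hinge","panel_top","knob_grip","frame_edge"):
        r=models.tip_of(q,n)
        if r: obs.append((cal,q,np.array(r[0]["position"]),n))
    vv,uu=np.mgrid[0:400:2,0:640:2]; z=d[vv,uu]
    pc=np.stack([(uu-K[0,2])/K[0,0]*z,(vv-K[1,2])/K[1,1]*z,z],-1)
    W=(pc-np.array(cal["t"]))@np.array(cal["R"]); m=(z>0)&(W[...,2]>.1)&(W[...,2]<.2)&(W[...,0]>.6)&(W[...,0]<1)&(abs(W[...,1])<.35)
    hz=np.histogram(W[m][:,2],np.arange(.1,.2,.004)); i=hz[0].argmax(); zt=np.median(W[m][:,2][(W[m][:,2]>hz[1][i]-.004)&(W[m][:,2]<hz[1][i+1]+.004)])
    b=m&(abs(W[...,2]-zt)<.008); P=W[b][:,:2].astype(np.float32); rect=cv2.minAreaRect(P); print(n,"top z",zt,rect)
    top=zt
f=lambda q:np.concatenate([(proj(c,pts(q)[0][k])-o)*(.3 if k=="frame_edge" else 1) for c,k,o,n in obs]+[[(q[2]+.09-top)*500]])
r=least_squares(f,[.5,.0,.07,.2,.9],loss="soft_l1",f_scale=2)
print(np.round(r.x,4),np.degrees(r.x[3]))
for c,k,o,n in obs: print(n,k,np.round(proj(c,pts(r.x)[0][k])-o,1))
print(pts(r.x))
E
```

```text
scene top z 0.14966787999324044 ((0.7857203483581543, 0.07873609662055969), (0.32018452882766724, 0.5950849056243896), 14.167889595031738)
top top z 0.14934632058110722 ((0.7847073078155518, 0.08802206814289093), (0.3277638852596283, 0.5970394611358643), 14.213630676269531)
[0.4647 0.0112 0.0585 0.2741 0.851 ] 15.702258497312624
scene hinge [ 0.3 -0.9]
scene panel_top [-0.4 -1. ]
scene knob_grip [0.5 1.1]
scene frame_edge [-1.8 -1. ]
top hinge [0.9 0.2]
top panel_top [1.6 0.3]
top knob_grip [-1.6 -0.9]
top frame_edge [-1.5  2.6]
({'hinge': array([0.46468326, 0.01115362, 0.05851119]), 'panel_top': array([0.49555935, 0.01983381, 0.19478782]), 'knob_grip': array([0.45785383, 0.00923366, 0.16804964]), 'frame_edge': array([0.5887625 , 0.046036  , 0.12709371])}, array([0.22054349, 0.06200136, 0.97340454]), array([-0.93707813, -0.26344064,  0.22909299]))
```

```bash
python3 -m handwheel '[[0.01,-0.04,0,0,0,0.06],[0.02,-0.08,0,0,0,0.12],[0.03,-0.12,0,0,0,0.18],[0.04,-0.16,0,0,0,0.24],[0.05,-0.2,0,0,0,0.3],[0.06,-0.24,0,0,0,0.345],[0.07,-0.27,0,0,0,0.345],[0.08,-0.3,0,0,0,0.345]]' -1
python3 -m handwheel '[[0.013,-0.035,0,0,0,0],[0.026,-0.07,0,0,0,0],[0.039,-0.105,0,0,0,0],[0.052,-0.14,-0.01,0,0,0],[0.065,-0.17,-0.02,0,0,0],[0.079,-0.205,-0.03,0,0,0],[0.079,-0.205,-0.053,0,0,0],[0.079,-0.205,-0.053,0,0,0]]'
```

```text
time_s: 2.07
position: [0.3421, 0.2652, 0.2478]
tcp_rot: [[-0.967, -0.254, 0.0], [-0.254, 0.967, -0.0], [-0.0, -0.0, -1.0]]
force: [0.2, 0.6, -0.3]
opening: 0.478
grasp_force: 0.0
time_s: 2.73
position: [0.4204, 0.0605, 0.1924]
tcp_rot: [[-0.968, -0.25, -0.005], [-0.25, 0.968, 0.001], [0.005, 0.002, -1.0]]
force: [-1.6, 0.5, 0.1]
opening: 0.007
grasp_force: 0.0
```

Run:
```python
from fit import *
s,p,d=cap("wrist"); cv2.imwrite("pics/w1.png",p); print(np.round(s["joint_positions"],1))
q0=[.465,.0112,.0585,.248,.851]; P,u,n=pts(q0)
for k in ("hinge","panel_top","knob_grip"):
    for r in models.tip_of(k,"wrist")[:1]:
        z=med(d,r["position"]); print(k,np.round(r["position"]),round(r["conf"],2),np.round(world("wrist",s,r["position"],z),3),np.round(P[k],3))
```

```text
[  -7.    20.5  113.     0.    46.8 -111.4]
hinge [257. 228.] 0.75 [0.388 0.035 0.256] [0.465 0.011 0.058]
knob_grip [257. 232.] 0.31 [0.388 0.035 0.258] [0.458 0.009 0.168]
```

View pics/w1.png

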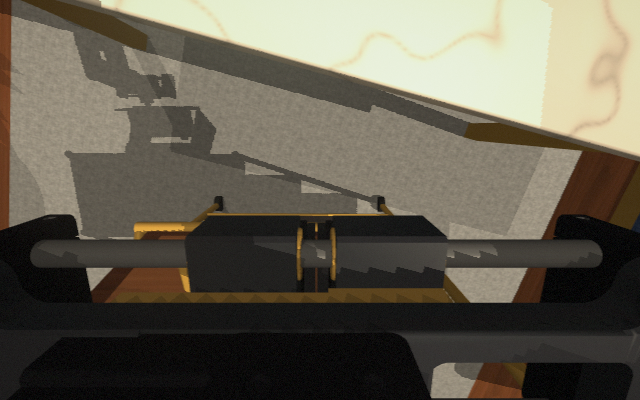

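Run:
```python
from fit import *
s=bot.read_state(); p0=np.array(s["position"])
h=np.array([.465,.0112,.0585]); yw=.248; c,sn=np.cos(yw),np.sin(yw); R=np.array([[c,-sn,0],[sn,c,0],[0,0,1]])
for a,t in [(.95,0),(.85,0),(.75,4),(.65,8),(.55,12),(.45,16),(.35,20),(.25,24),(.15,28),(.1,30),(.06,30)]:
    th=.489+a; t=np.radians(t); C=np.array([.115*np.cos(th),.06,.115*np.sin(th)])
    T=h+R@(C-.025*np.array([np.sin(t),0,-np.cos(t)])-.0095*np.array([np.cos(t),0,np.sin(t)]))
    print(a,np.round(T,3),np.round(T-p0,3),np.round(t/2*np.array([sn,-c,0]),3))
```

```text
0.95 [0.456 0.071 0.198] [0.035 0.008 0.002] [ 0. -0.  0.]
0.85 [0.467 0.074 0.195] [0.046 0.01  0.   ] [ 0. -0.  0.]
0.75 [0.476 0.076 0.192] [ 0.055  0.013 -0.004] [ 0.009 -0.034  0.   ]
0.65 [0.484 0.078 0.186] [ 0.064  0.015 -0.009] [ 0.017 -0.068  0.   ]
0.55 [0.493 0.08  0.18 ] [ 0.072  0.017 -0.015] [ 0.026 -0.102  0.   ]
0.45 [0.501 0.082 0.173] [ 0.08   0.019 -0.023] [ 0.034 -0.135  0.   ]
0.35 [0.508 0.084 0.164] [ 0.087  0.021 -0.031] [ 0.043 -0.169  0.   ]
0.25 [0.514 0.086 0.155] [ 0.093  0.022 -0.04 ] [ 0.051 -0.203  0.   ]
0.15 [0.52  0.087 0.145] [ 0.099  0.024 -0.051] [ 0.06  -0.237  0.   ]
0.1 [0.523 0.088 0.139] [ 0.102  0.025 -0.056] [ 0.064 -0.254  0.   ]
0.06 [0.525 0.088 0.135] [ 0.104  0.025 -0.06 ] [ 0.064 -0.254  0.   ]
```

```bash
python3 -m handwheel '[[0.02,0.005,0,0,0,0],[0.035,0.008,0.002,0,0,0],[0.041,0.009,0.001,0,0,0],[0.046,0.01,0,0,0,0],[0.051,0.012,-0.002,0.004,-0.017,0],[0.055,0.013,-0.004,0.009,-0.034,0],[0.06,0.014,-0.006,0.013,-0.05,0],[0.064,0.015,-0.009,0.017,-0.068,0]]'
python3 -m handwheel '[[0.004,0.001,-0.003,0.004,-0.017,0],[0.008,0.002,-0.006,0.009,-0.034,0],[0.012,0.003,-0.01,0.013,-0.05,0],[0.016,0.004,-0.014,0.017,-0.067,0],[0.02,0.005,-0.018,0.021,-0.084,0],[0.023,0.006,-0.022,0.026,-0.101,0],[0.026,0.0065,-0.026,0.03,-0.118,0],[0.029,0.007,-0.031,0.034,-0.135,0]]'
```

```text
time_s: 3.6
position: [0.4842, 0.0782, 0.1858]
tcp_rot: [[-0.957, -0.256, 0.136], [-0.253, 0.967, 0.035], [-0.14, -0.001, -0.99]]
force: [-0.1, 0.6, 0.2]
opening: 0.007
grasp_force: 0.4
time_s: 4.27
position: [0.5132, 0.085, 0.1548]
tcp_rot: [[-0.883, -0.255, 0.395], [-0.235, 0.967, 0.099], [-0.407, -0.005, -0.913]]
force: [-0.1, 0.8, 0.8]
opening: 0.006
grasp_force: 0.0
```

```bash
python3 -m handwheel '[[0.002,0.0005,-0.003,0.003,-0.011,0],[0.004,0.001,-0.006,0.006,-0.022,0],[0.005,0.0015,-0.008,0.009,-0.034,0],[0.006,0.002,-0.01,0.011,-0.043,0],[0.0075,0.0025,-0.013,0.013,-0.051,0],[0.009,0.003,-0.016,0.013,-0.051,0],[0.009,0.003,-0.016,0.013,-0.051,0],[0.009,0.003,-0.016,0.013,-0.051,0]]'
python3 - <<'E'
from fit import *
s,p,d=cap("scene"); cv2.imwrite("pics/s2.png",cv2.resize(p[90:290,140:440],(800,533)))
h=[.465,.0112,.0585,.248]
for q in ("panel_top","knob_grip"):
    r=models.tip_of(q,"scene"); print(q,[(np.round(x["position"],1),round(x["conf"],2)) for x in r[:1]])
for a in (0,.1,.2,.3,.5,.8): print(a,[np.round(proj(cams.calibration("scene"),pts(h+[a])[0][k]),1) for k in ("panel_top","knob_grip")])
E
```

```text
time_s: 4.93
position: [0.5337, 0.0947, 0.1563]
tcp_rot: [[-0.853, -0.247, 0.46], [-0.223, 0.969, 0.107], [-0.472, -0.012, -0.881]]
force: [-0.5, -0.5, -1.3]
opening: 0.007
grasp_force: 0.0
panel_top [(array([296.6, 176.5]), 0.74)]
knob_grip [(array([272.1, 168.9]), 0.74)]
0 [array([299.4, 183.8]), array([278.9, 175.7])]
0.1 [array([296.1, 179.4]), array([275.1, 172.6])]
0.2 [array([292.2, 175. ]), array([270.9, 169.7])]
0.3 [array([287.8, 170.8]), array([266.6, 167. ])]
0.5 [array([277.5, 162.9]), array([257.2, 162.4])]
0.8 [array([259.5, 153.2]), array([242.5, 157.8])]
```

View pics/s2.png

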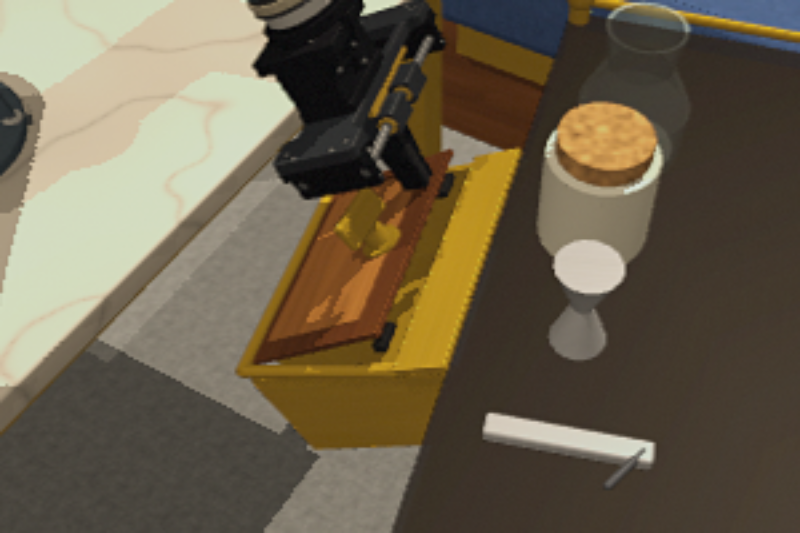

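Run:
```python
from h import *
s=bot.read_state(); print(np.round(s["joint_positions"],1),np.round(s["position"],4))
```

```text
[  -6.7   27.9  118.9   55.2   11.2 -163.5] [0.5333 0.0944 0.1561]
```

The push brought the panel to about 0.17 rad: the scene crop shows it resting just above the black pads, with the wing level. The wrist has run into joint 6's limit in this tool orientation. I'll back off, turn the tool by 90° and finish through the knob.

```bash
python3 -m handwheel '[[-0.01,-0.003,0.02,0,0,0],[-0.02,-0.006,0.04,0,0,0],[-0.03,-0.009,0.06,0,0,0],[-0.04,-0.011,0.08,-0.015,0.06,0],[-0.05,-0.013,0.1,-0.03,0.12,0],[-0.06,-0.015,0.12,-0.045,0.18,0],[-0.06,-0.015,0.13,-0.064,0.254,0],[-0.06,-0.015,0.13,-0.064,0.254,0]]'
python3 -m handwheel '[[0,-0.01,0,0,0,-0.06],[0,-0.02,0,0,0,-0.12],[0,-0.03,0,0,0,-0.18],[0,-0.04,0,0,0,-0.24],[0,-0.05,0,0,0,-0.3],[0,-0.06,0,0,0,-0.36],[0,-0.06,0,0,0,-0.42],[0,-0.06,0,0,0,-0.48]]' 1
python3 -m handwheel '[[0,0,0,0,0,-0.06],[0,0,0,0,0,-0.12],[0,0,0,0,0,-0.18],[0,0,0,0,0,-0.24],[0,0,0,0,0,-0.3],[0,0,0,0,0,-0.305],[0,0,0,0,0,-0.305],[0,0,0,0,0,-0.305]]'
python3 - <<'E'
from fit import *
print(np.round(bot.read_state()["joint_positions"],1))
obs=[]
for n in ("scene","top","wrist"):
    s,p,d=cap(n); cv2.imwrite(f"pics/{n}3.png",p)
    if n!="wrist": cal=cams.calibration(n)
    else:
        c=cams.calibration(n);T=np.array(c["tool_from_camera"]);W=np.eye(4);W[:3,:3]=s["tcp_rot"];W[:3,3]=s["position"];M=np.linalg.inv(W@T);cal=dict(mtx=c["mtx"],R=M[:3,:3],t=M[:3,3])
    for q in ("hinge","panel_top","knob_grip"):
        r=models.tip_of(q,n)
        if r: obs.append((cal,q,np.array(r[0]["position"]),n,r[0]["conf"]))
f=lambda v:np.concatenate([(proj(c,pts([v[0],v[1],.0595,.248,v[2]])[0][k])-o)*w for c,k,o,n,w in obs])
r=least_squares(f,[.465,.011,.15],loss="soft_l1",f_scale=2); v=r.x; print(np.round(v,4))
for c,k,o,n,w in obs: print(n,k,np.round(o),round(w,2),np.round(proj(c,pts([v[0],v[1],.0595,.248,v[2]])[0][k])-o,1))
E
```

```text
time_s: 5.75
position: [0.4736, 0.0785, 0.2905]
tcp_rot: [[-0.968, -0.25, 0.004], [-0.25, 0.968, -0.011], [-0.001, -0.012, -1.0]]
force: [1.6, -0.3, -0.1]
opening: 0.007
grasp_force: 0.0
time_s: 6.42
position: [0.4731, 0.0187, 0.2859]
tcp_rot: [[-0.756, 0.654, -0.005], [0.654, 0.756, -0.006], [0.0, -0.008, -1.0]]
force: [-0.4, 0.8, -0.2]
opening: 0.521
grasp_force: 0.0
time_s: 7.08
position: [0.4732, 0.0194, 0.286]
tcp_rot: [[-0.255, 0.967, -0.007], [0.967, 0.255, -0.002], [-0.0, -0.007, -1.0]]
force: [-0.2, -0.1, -0.0]
opening: 0.99
grasp_force: 0.0
[-11.1  15.8 100.1  -0.2  64.5 -25.8]
[0.4677 0.0117 0.1489]
scene hinge [250. 190.] 0.66 [-0.3  1.1]
scene knob_grip [274. 169.] 0.71 [0.  2.1]
top panel_top [318. 149.] 0.57 [-15.4  72.8]
top knob_grip [309. 243.] 0.47 [-1.4 -0.1]
wrist hinge [312. 181.] 0.7 [-0.   0.4]
wrist panel_top [423. 198.] 0.9 [0.4 1. ]
wrist knob_grip [377. 201.] 0.6 [-0.2 -1.8]
```

```bash
cat > tgt.py <<'E'
from fit import *
from scipy.spatial.transform import Rotation as Ro
def tgt(a,off=0.,k=0.,h=(.4677,.0117,.0590,.248)):
    P,u,n=pts(list(h)+[a]); R=np.column_stack([np.cross(u,-n),u,-n])
    R=Ro.from_rotvec(-k*n).as_matrix()@R
    return P["knob_grip"]+(.006+off)*n,R,n
def show(*a,**k):
    s=bot.read_state(); T,R,n=tgt(*a,**k)
    print(a,k,"T",np.round(T,4),"d",np.round(T-s["position"],4),"w",np.round(Ro.from_matrix(R@np.array(s["tcp_rot"]).T).as_rotvec()/2,4))
E
python3 - <<'E'
from tgt import *
for o in (.09,.06,.03,.0): show(.149,off=o)
for a in (.1,.07,.04,.0,-.04): show(a)
E
```

```text
(0.149,) {'off': 0.09} T [0.4756 0.0137 0.2244] d [ 0.0022 -0.0057 -0.0617] w [ 0.0803 -0.3123 -0.0035]
(0.149,) {'off': 0.06} T [0.4929 0.0181 0.2003] d [ 0.0195 -0.0013 -0.0858] w [ 0.0803 -0.3123 -0.0035]
(0.149,) {'off': 0.03} T [0.5102 0.0225 0.1761] d [ 0.0368  0.003  -0.1099] w [ 0.0803 -0.3123 -0.0035]
(0.149,) {'off': 0.0} T [0.5276 0.0269 0.152 ] d [ 0.0542  0.0074 -0.1341] w [ 0.0803 -0.3123 -0.0035]
(0.1,) {} T [0.5319 0.028  0.1489] d [ 0.0585  0.0085 -0.1372] w [ 0.0742 -0.2885 -0.0035]
(0.07,) {} T [0.5345 0.0286 0.1469] d [ 0.0611  0.0092 -0.1392] w [ 0.0705 -0.274  -0.0035]
(0.04,) {} T [0.537  0.0292 0.1448] d [ 0.0636  0.0098 -0.1413] w [ 0.0667 -0.2595 -0.0035]
(0.0,) {} T [0.5403 0.0301 0.1418] d [ 0.0669  0.0107 -0.1442] w [ 0.0618 -0.2401 -0.0035]
(-0.04,) {} T [0.5434 0.0309 0.1388] d [ 0.07    0.0115 -0.1473] w [ 0.0568 -0.2207 -0.0035]
```

View pics/wrist3.png

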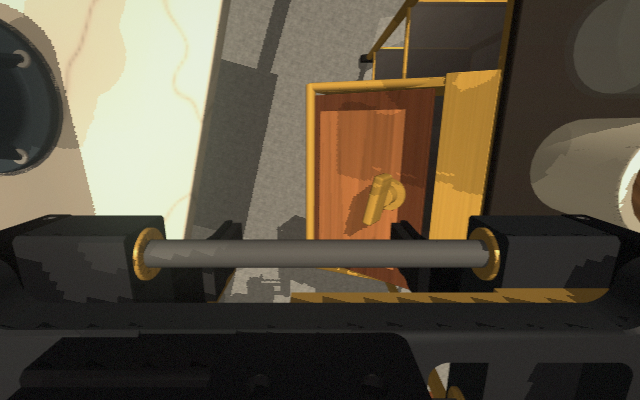

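The wing at (377,200) looks tilted by about 15°. I'll measure its direction in depth before grasping.

Run:
```python
from tgt import *
for n in ("wrist","top","scene"):
    s,p,d=cap(n); cal=cams.calibration(n); K=np.array(cal["mtx"])
    vv,uu=np.mgrid[0:400,0:640]; pc=np.stack([(uu-K[0,2])/K[0,0]*d,(vv-K[1,2])/K[1,1]*d,d],-1)
    if n=="wrist":
        T=np.array(cal["tool_from_camera"]); W=(pc@T[:3,:3].T+T[:3,3])@np.array(s["tcp_rot"]).T+s["position"]
    else: W=(pc-np.array(cal["t"]))@np.array(cal["R"])
    h=[.4677,.0117,.059,.248]
    P,u,nn=pts(h+[.149]); y=np.cross(nn,u); L=(W-h[:3]); L=np.stack([L@u,L@y,L@nn],-1)
    pan=(d>0)&(abs(L[...,1])<.095)&(L[...,0]>.02)&(L[...,0]<.13)&(abs(L[...,2])<.012)
    A=L[pan]; c=np.polyfit(A[:,0],A[:,2],1) if len(A)>50 else None
    m=(d>0)&(np.hypot(L[...,0]-.105,L[...,1])<.035)&(L[...,2]>.034)&(L[...,2]<.05)
    B=L[m]; 
    if len(B)>8:
        e=cv2.minAreaRect((B[:,:2]*1000).astype(np.float32)); vx=cv2.fitLine((B[:,:2]*1000).astype(np.float32),cv2.DIST_HUBER,0,.01,.01).ravel()
        print(n,len(B),B.mean(0).round(4),e,vx.round(2),"panel slope",c, "top",np.percentile(B[:,2],[50,90]).round(4))
```

```text
wrist 659 [0.1074 0.0022 0.0433] ((105.5215072631836, 1.0769290924072266), (49.447509765625, 10.746491432189941), 77.38895416259766) [  0.21   0.98 108.11   2.15] panel slope [-0.01966176  0.00444531] top [0.0447 0.0459]
top 20 [ 0.102  -0.0141  0.0439] ((101.80723571777344, -13.165526390075684), (11.532296180725098, 7.982943058013916), 76.75814819335938) [  0.58   0.82 102.05 -13.84] panel slope [-0.02319105  0.00290986] top [0.0436 0.0455]
scene 132 [ 0.1072 -0.0022  0.0404] ((105.48652648925781, -0.602569580078125), (49.78892135620117, 11.227360725402832), 78.68505096435547) [  0.23   0.97 108.09  -1.26] panel slope [-0.01589882  0.00308333] top [0.0411 0.0445]
```

Run:
```python
from tgt import *
for o in (.07,.03,.0): show(.135,off=o,k=.21)
```

```text
(0.135,) {'off': 0.07, 'k': 0.21} T [0.4892 0.0171 0.208 ] d [ 0.0158 -0.0023 -0.0781] w [ 0.1097 -0.2963 -0.1051]
(0.135,) {'off': 0.03, 'k': 0.21} T [0.5118 0.0229 0.1755] d [ 0.0384  0.0035 -0.1106] w [ 0.1097 -0.2963 -0.1051]
(0.135,) {'off': 0.0, 'k': 0.21} T [0.5288 0.0272 0.1512] d [ 0.0554  0.0078 -0.1349] w [ 0.1097 -0.2963 -0.1051]
```

```bash
python3 -m handwheel '[[0.002,0,-0.01,0.015,-0.042,-0.015],[0.004,0,-0.02,0.03,-0.084,-0.03],[0.006,-0.001,-0.03,0.045,-0.127,-0.045],[0.008,-0.001,-0.04,0.06,-0.17,-0.06],[0.01,-0.001,-0.05,0.078,-0.212,-0.075],[0.012,-0.002,-0.06,0.094,-0.254,-0.09],[0.014,-0.002,-0.07,0.11,-0.296,-0.105],[0.016,-0.002,-0.078,0.11,-0.296,-0.105]]' 0
python3 -m handwheel '[[0,0,0,0,0,0],[0,0,0,0,0,0],[0,0,0,0,0,0],[0,0,0,0,0,0],[0,0,0,0,0,0],[0,0,0,0,0,0],[0,0,0,0,0,0],[0,0,0,0,0,0]]'
python3 - <<'E'
from tgt import *
print(np.round(bot.read_state()["joint_positions"],1))
for o in (.07,.03,.0): show(.135,off=o,k=.21)
E
```

```text
time_s: 8.5
position: [0.4893, 0.0262, 0.2212]
tcp_rot: [[-0.112, 0.848, 0.518], [0.985, 0.027, 0.169], [0.129, 0.53, -0.838]]
force: [0.1, 1.1, 0.0]
opening: 0.527
grasp_force: 0.0
time_s: 9.17
position: [0.4898, 0.0265, 0.2215]
tcp_rot: [[-0.113, 0.848, 0.517], [0.985, 0.029, 0.169], [0.129, 0.528, -0.839]]
force: [0.8, -0.0, -0.4]
opening: 0.498
grasp_force: 0.0
[-22.2  17.3 124.6  61.5  23.6 -81.1]
(0.135,) {'off': 0.07, 'k': 0.21} T [0.4892 0.0171 0.208 ] d [-0.0006 -0.0094 -0.0135] w [-0.001  -0.0256 -0.0222]
(0.135,) {'off': 0.03, 'k': 0.21} T [0.5118 0.0229 0.1755] d [ 0.0221 -0.0036 -0.0459] w [-0.001  -0.0256 -0.0222]
(0.135,) {'off': 0.0, 'k': 0.21} T [0.5288 0.0272 0.1512] d [ 0.039   0.0007 -0.0703] w [-0.001  -0.0256 -0.0222]
```

```bash
python3 -m handwheel '[[0.004,-0.001,-0.007,0,-0.003,-0.003],[0.008,-0.002,-0.014,0,-0.006,-0.006],[0.011,-0.003,-0.021,0,-0.01,-0.01],[0.014,-0.004,-0.028,0,-0.014,-0.014],[0.017,-0.004,-0.035,0,-0.02,-0.018],[0.02,-0.004,-0.042,0,-0.026,-0.022],[0.022,-0.004,-0.046,0,-0.026,-0.022],[0.022,-0.004,-0.046,0,-0.026,-0.022]]'
python3 - <<'E'
from tgt import *
print(np.round(bot.read_state()["joint_positions"],1))
for o in (.03,.0): show(.135,off=o,k=.21)
E
```

```text
time_s: 9.83
position: [0.5116, 0.0224, 0.1743]
tcp_rot: [[-0.076, 0.821, 0.565], [0.989, -0.009, 0.146], [0.125, 0.57, -0.812]]
force: [-0.1, 0.5, 0.1]
opening: 0.502
grasp_force: 0.0
[ -21.3   26.   126.8   98.3   20.2 -116.8]
(0.135,) {'off': 0.03, 'k': 0.21} T [0.5118 0.0229 0.1755] d [0.0002 0.0004 0.0012] w [-0.0015 -0.0006  0.0002]
(0.135,) {'off': 0.0, 'k': 0.21} T [0.5288 0.0272 0.1512] d [ 0.0172  0.0047 -0.0232] w [-0.0015 -0.0006  0.0002]
```

```bash
python3 -m handwheel '[[0.003,0.001,-0.004,0,0,0],[0.006,0.002,-0.008,0,0,0],[0.009,0.0025,-0.012,0,0,0],[0.012,0.003,-0.016,0,0,0],[0.015,0.004,-0.02,0,0,0],[0.017,0.005,-0.023,0,0,0],[0.017,0.005,-0.023,0,0,0],[0.017,0.005,-0.023,0,0,0]]'
python3 - <<'E'
from tgt import *
print(np.round(bot.read_state()["joint_positions"],1))
show(.135,k=.21)
s,p,d=cap("wrist"); cv2.imwrite("pics/w4.png",p)
E
```

```text
time_s: 10.5
position: [0.5287, 0.0275, 0.1523]
tcp_rot: [[-0.076, 0.821, 0.566], [0.989, -0.008, 0.145], [0.124, 0.572, -0.811]]
force: [0.4, 1.1, 0.3]
opening: 0.498
grasp_force: 0.0
[ -19.5   30.   125.4  107.7   20.  -125.1]
(0.135,) {'k': 0.21} T [0.5288 0.0272 0.1512] d [ 0.0002 -0.0003 -0.0012] w [-0.0012  0.0002 -0.0002]
```

View pics/w4.png

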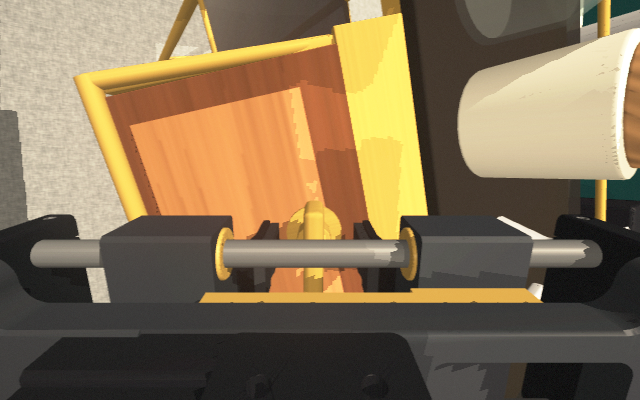

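The wing stands centred between the open fingers: wing at column 314, fingers at about 265 and 365. I'll close.

```bash
python3 -m handwheel '[[0,0,0,0,0,0],[0,0,0,0,0,0],[0,0,0,0,0,0],[0,0,0,0,0,0],[0,0,0,0,0,0],[0,0,0,0,0,0],[0,0,0,0,0,0],[0,0,0,0,0,0]]' -1
python3 - <<'E'
from tgt import *
s=bot.read_state(); print(s["force"],s["moment"],s["opening"],s["grasp_force"])
for a,k in ((.1,.1),(.07,0.),(.04,0.),(.02,0),(.0,0.),(-.02,0),(-.04,0)): show(a,k=k)
E
```

```text
time_s: 11.22
position: [0.5277, 0.0274, 0.1517]
tcp_rot: [[-0.076, 0.822, 0.565], [0.989, -0.009, 0.145], [0.124, 0.57, -0.812]]
force: [-2.9, -0.5, -3.2]
opening: 0.206
grasp_force: 30.0
[-2.88681827 -0.52474975 -3.24459296] [-0.3169485   1.03038737 -0.00464114] 0.20610005092397524 29.999722838401794
(0.1,) {'k': 0.1} T [0.5319 0.028  0.1489] d [ 0.0042  0.0005 -0.0028] w [-0.0356  0.0084  0.0453]
(0.07,) {'k': 0.0} T [0.5345 0.0286 0.1469] d [ 0.0067  0.0012 -0.0048] w [-0.0656  0.0161  0.0874]
(0.04,) {'k': 0.0} T [0.537  0.0292 0.1448] d [ 0.0093  0.0018 -0.0069] w [-0.068   0.0309  0.0883]
(0.02,) {'k': 0} T [0.5387 0.0297 0.1433] d [ 0.0109  0.0022 -0.0084] w [-0.0696  0.0408  0.0889]
(0.0,) {'k': 0.0} T [0.5403 0.0301 0.1418] d [ 0.0125  0.0026 -0.0099] w [-0.0712  0.0507  0.0894]
(-0.02,) {'k': 0} T [0.5419 0.0305 0.1403] d [ 0.0141  0.003  -0.0114] w [-0.0728  0.0605  0.09  ]
(-0.04,) {'k': 0} T [0.5434 0.0309 0.1388] d [ 0.0157  0.0034 -0.0129] w [-0.0744  0.0704  0.0906]
```

Opening 0.206 is about 18 mm, so the fingertips are pinching the 20 mm hub instead of the 10 mm wing. I'll re-grip 8 mm further out.

```bash
python3 -m handwheel '[[0,0,0,0,0,0],[0,0,0,0,0,0],[0,0,0,0,0,0],[-0.002,-0.0005,0.003,0,0,0],[-0.0045,-0.001,0.0065,0,0,0],[-0.0045,-0.001,0.0065,0,0,0],[-0.0045,-0.001,0.0065,0,0,0],[-0.0045,-0.001,0.0065,0,0,0]]' -0.2
python3 -m handwheel '[[0,0,0,0,0,0],[0,0,0,0,0,0],[0,0,0,0,0,0],[0,0,0,0,0,0],[0,0,0,0,0,0],[0,0,0,0,0,0],[0,0,0,0,0,0],[0,0,0,0,0,0]]' -1
python3 - <<'E'
from tgt import *
s=bot.read_state(); print(s["force"],s["moment"],s["opening"],s["grasp_force"],np.round(s["joint_positions"],1))
R=np.array(s["tcp_rot"]); print("a from tool tilt",np.arctan2(np.hypot(R[0,2],R[1,2]),-R[2,2])-.489)
show(.135,off=.008,k=.21)
E
```

```text
time_s: 11.88
position: [0.5243, 0.0264, 0.1591]
tcp_rot: [[-0.076, 0.82, 0.567], [0.989, -0.009, 0.145], [0.124, 0.572, -0.811]]
force: [0.5, 0.9, -0.6]
opening: 0.398
grasp_force: 0.0
time_s: 12.55
position: [0.5233, 0.0265, 0.1581]
tcp_rot: [[-0.076, 0.822, 0.565], [0.989, -0.008, 0.145], [0.124, 0.57, -0.812]]
force: [-1.5, 0.1, -4.1]
opening: 0.114
grasp_force: 30.0
[-1.47253488  0.05148919 -4.0526549 ] [-0.30052296  1.00890888  0.03673357] 0.11401452196547135 29.999292441643775 [ -19.9   28.9  125.9  105.2   19.9 -122.9]
a from tool tilt 0.13353978507259134
(0.135,) {'off': 0.008, 'k': 0.21} T [0.5243 0.026  0.1577] d [ 0.001  -0.0005 -0.0004] w [-0.0011 -0.0009  0.    ]
```

Run:
```python
from tgt import *
for a,k in ((.115,.1),(.09,0.),(.07,0.),(.05,0.)): show(a,.008,k)
```

```text
(0.115, 0.008, 0.1) {} T [0.5262 0.0265 0.1565] d [ 0.0029  0.     -0.0016] w [-0.0342  0.001   0.045 ]
(0.09, 0.008, 0.0) {} T [0.5285 0.0271 0.1549] d [ 0.0052  0.0006 -0.0032] w [-0.0641  0.0062  0.0867]
(0.07, 0.008, 0.0) {} T [0.5304 0.0276 0.1537] d [ 0.0071  0.0011 -0.0044] w [-0.0657  0.0161  0.0873]
(0.05, 0.008, 0.0) {} T [0.5322 0.028  0.1524] d [ 0.0089  0.0015 -0.0057] w [-0.0673  0.0259  0.0879]
```

```bash
python3 -m handwheel '[[0.001,0,-0.001,-0.017,0,0.022],[0.003,0,-0.0016,-0.034,0.001,0.045],[0.004,0,-0.0025,-0.05,0.003,0.066],[0.0052,0.0006,-0.0032,-0.064,0.006,0.087],[0.006,0.001,-0.0038,-0.065,0.011,0.087],[0.0071,0.001,-0.0044,-0.0657,0.016,0.0873],[0.0071,0.001,-0.0044,-0.0657,0.016,0.0873],[0.0071,0.001,-0.0044,-0.0657,0.016,0.0873]]'
cat > fr.py <<'E'
from tgt import *
s=bot.read_state(); R=np.array(s["tcp_rot"]); n=-R[:3,2]
P,u,_=pts([.4677,.0117,.059,.248,.05]); y=np.cross(n,u)
f=np.array(s["force"]); m=np.array(s["moment"]); print("press",round(f@n,2),"along u",round(f@u,2),"y",round(f@y,2),"mom n,u,y",np.round([m@n,m@u,m@y],3),"grip",round(s["opening"],3),np.round(s["joint_positions"],1))
E
python3 fr.py
python3 - <<'E'
from tgt import *
for a in (.05,.03,.01,-.01): show(a,.008,0.)
E
```

```text
time_s: 13.22
position: [0.5298, 0.0281, 0.1536]
tcp_rot: [[-0.247, 0.822, 0.514], [0.969, 0.209, 0.132], [0.001, 0.53, -0.848]]
force: [-3.8, 1.2, -4.3]
opening: 0.114
grasp_force: 30.0
press -1.83 along u -5.12 y 2.11 mom n,u,y [0.075 0.3   1.461] grip 0.114 [ -18.    28.7  122.7   87.4   16.5 -115.5]
(0.05, 0.008, 0.0) {} T [0.5322 0.028  0.1524] d [ 0.0024 -0.0001 -0.0012] w [-0.0031  0.0096 -0.0008]
(0.03, 0.008, 0.0) {} T [0.534  0.0285 0.151 ] d [ 0.0042  0.0004 -0.0026] w [-0.0055  0.0193 -0.0008]
(0.01, 0.008, 0.0) {} T [0.5358 0.0289 0.1496] d [ 0.0059  0.0008 -0.004 ] w [-0.008   0.029  -0.0008]
(-0.01, 0.008, 0.0) {} T [0.5375 0.0294 0.1482] d [ 0.0077  0.0013 -0.0054] w [-0.0105  0.0387 -0.0008]
```

```bash
python3 -m handwheel '[[0.0003,-0.0001,-0.0006,-0.001,0.002,0],[0.0008,-0.0001,-0.001,-0.002,0.005,0],[0.0012,-0.0001,-0.0013,-0.003,0.008,0],[0.002,-0.0001,-0.002,-0.004,0.012,0],[0.0028,0,-0.0025,-0.005,0.016,0],[0.0037,0,-0.003,-0.0055,0.019,0],[0.0037,0,-0.003,-0.0055,0.019,0],[0.0037,0,-0.003,-0.0055,0.019,0]]'; python3 fr.py
```

```text
time_s: 13.88
position: [0.5334, 0.0289, 0.1508]
tcp_rot: [[-0.248, 0.841, 0.481], [0.969, 0.214, 0.125], [0.002, 0.497, -0.868]]
force: [-5.5, 2.5, -1.9]
opening: 0.114
grasp_force: 30.0
press 0.68 along u -4.97 y 3.8 mom n,u,y [0.033 0.478 1.448] grip 0.114 [ -17.1   28.7  120.8   73.9   15.7 -101.2]
```

```bash
python3 -m handwheel '[[0.0002,-0.0001,-0.0005,-0.0006,0.0025,0],[0.0005,-0.0001,-0.0008,-0.0012,0.005,0],[0.001,0,-0.0013,-0.0018,0.0075,0],[0.0015,0,-0.0017,-0.0025,0.0097,0],[0.0015,0,-0.0017,-0.0025,0.0097,0],[0.0015,0,-0.0017,-0.0025,0.0097,0],[0.0015,0,-0.0017,-0.0025,0.0097,0],[0.0015,0,-0.0017,-0.0025,0.0097,0]]'; python3 fr.py
python3 -m handwheel '[[0.0003,-0.0001,-0.0005,-0.0006,0.0025,0],[0.0005,-0.0001,-0.0008,-0.0012,0.005,0],[0.001,0,-0.0012,-0.0018,0.0075,0],[0.0015,0.0001,-0.0016,-0.0025,0.0097,0],[0.0015,0.0001,-0.0016,-0.0025,0.0097,0],[0.0015,0.0001,-0.0016,-0.0025,0.0097,0],[0.0015,0.0001,-0.0016,-0.0025,0.0097,0],[0.0015,0.0001,-0.0016,-0.0025,0.0097,0]]'; python3 fr.py
```

```text
time_s: 14.55
position: [0.535, 0.0293, 0.1496]
tcp_rot: [[-0.248, 0.85, 0.464], [0.969, 0.216, 0.122], [0.003, 0.48, -0.877]]
force: [-6.2, 1.4, 2.7]
opening: 0.111
grasp_force: 30.0
press 5.08 along u -3.52 y 2.9 mom n,u,y [0.03  0.617 1.153] grip 0.111 [-16.6  28.8 119.9  67.   15.7 -93.9]
time_s: 15.22
position: [0.5365, 0.0296, 0.1485]
tcp_rot: [[-0.249, 0.859, 0.447], [0.969, 0.219, 0.118], [0.004, 0.463, -0.887]]
force: [-8.1, 2.8, 5.9]
opening: 0.112
grasp_force: 30.0
press 8.54 along u -3.12 y 4.69 mom n,u,y [0.062 0.686 1.013] grip 0.112 [-16.2  28.8 119.   60.1  15.9 -86.7]
```

```bash
python3 -m handwheel '[[0.0004,0,-0.0005,-0.0006,0.003,0],[0.0008,0,-0.0009,-0.0012,0.006,0],[0.0013,0,-0.0013,-0.0018,0.008,0],[0.0016,0,-0.0016,-0.0024,0.01,0],[0.002,0,-0.0019,-0.003,0.012,0],[0.002,0,-0.0019,-0.003,0.012,0],[0.002,0,-0.0019,-0.003,0.012,0],[0.002,0,-0.0019,-0.003,0.012,0]]'; for i in 1; do python3 fr.py; done
```

```text
time_s: 15.88
position: [0.5383, 0.03, 0.1471]
tcp_rot: [[-0.249, 0.87, 0.426], [0.969, 0.221, 0.114], [0.005, 0.441, -0.898]]
force: [-9.4, 3.5, 9.6]
opening: 0.112
grasp_force: 30.0
press 12.21 along u -2.23 y 5.72 mom n,u,y [0.066 0.901 0.725] grip 0.112 [-15.6  28.9 117.8  52.   16.5 -78.1]
```

```bash
python3 -m handwheel '[[0.0002,-0.0002,-0.0003,0,0,0],[0.0004,-0.0004,-0.0005,0,0,0],[0.0004,-0.0004,-0.0005,0.011,0.003,-0.022],[0.0004,-0.0004,-0.0005,0.022,0.006,-0.045],[0.0004,-0.0004,-0.0005,0.032,0.008,-0.067],[0.0004,-0.0004,-0.0005,0.043,0.011,-0.09],[0.0004,-0.0004,-0.0005,0.053,0.014,-0.112],[0.0004,-0.0004,-0.0005,0.064,0.017,-0.135]]'; python3 fr.py
```

```text
time_s: 16.55
position: [0.5385, 0.03, 0.1467]
tcp_rot: [[0.022, 0.905, 0.424], [0.99, -0.077, 0.114], [0.136, 0.417, -0.898]]
force: [-10.0, 4.5, 12.6]
opening: 0.11
grasp_force: 30.0
press 15.01 along u -0.93 y 6.89 mom n,u,y [0.12  1.013 0.649] grip 0.11 [-15.6  29.  117.7  51.5  16.6 -60.3]
```

```bash
python3 -m handwheel '[[-0.0001,-0.0003,0.0002,0.009,0.002,-0.019],[-0.0001,-0.0006,0.0003,0.018,0.005,-0.038],[-0.0001,-0.0006,0.0003,0.027,0.007,-0.057],[-0.0001,-0.0006,0.0003,0.037,0.01,-0.078],[-0.0001,-0.0006,0.0003,0.046,0.012,-0.097],[-0.0001,-0.0006,0.0003,0.055,0.015,-0.117],[-0.0001,-0.0006,0.0003,0.064,0.017,-0.135],[-0.0001,-0.0006,0.0003,0.064,0.017,-0.135]]'; python3 fr.py
```

```text
time_s: 17.22
position: [0.5384, 0.0299, 0.1468]
tcp_rot: [[0.288, 0.86, 0.422], [0.923, -0.366, 0.116], [0.254, 0.356, -0.899]]
force: [-8.6, 5.8, 10.6]
opening: 0.109
grasp_force: 30.0
press 12.48 along u -0.48 y 7.85 mom n,u,y [0.019 1.254 0.44 ] grip 0.109 [-15.7  28.9 117.6  50.9  16.9 -42.6]
```

```bash
python3 -m handwheel '[[0.0003,-0.0005,-0.0003,0,0,0],[0.0005,-0.001,-0.0004,0.011,0.003,-0.022],[0.0005,-0.001,-0.0004,0.022,0.006,-0.045],[0.0005,-0.001,-0.0004,0.032,0.008,-0.067],[0.0005,-0.001,-0.0004,0.043,0.011,-0.09],[0.0005,-0.001,-0.0004,0.053,0.014,-0.112],[0.0005,-0.001,-0.0004,0.064,0.017,-0.135],[0.0005,-0.001,-0.0004,0.064,0.017,-0.135]]'; python3 fr.py
```

```text
time_s: 17.88
position: [0.5385, 0.0298, 0.1466]
tcp_rot: [[0.53, 0.737, 0.419], [0.773, -0.623, 0.118], [0.349, 0.262, -0.9]]
force: [-9.8, 9.0, 12.5]
opening: 0.113
grasp_force: 30.0
press 14.34 along u 0.16 y 11.25 mom n,u,y [-0.061  1.594  0.366] grip 0.113 [-15.8  29.  117.5  50.6  17.2 -25.1]
```

The side load is my own doing: a +y force means the tool sits too far towards -y. I'll correct that and keep turning.

```bash
python3 -m handwheel '[[-0.0001,0.0005,0,0,0,0],[-0.0003,0.001,0,0.011,0.003,-0.022],[-0.0004,0.0015,0,0.022,0.006,-0.045],[-0.0004,0.0015,0,0.032,0.008,-0.067],[-0.0004,0.0015,0,0.043,0.011,-0.09],[-0.0004,0.0015,0,0.053,0.014,-0.112],[-0.0004,0.0015,0,0.064,0.017,-0.135],[-0.0004,0.0015,0,0.064,0.017,-0.135]]'; python3 fr.py
```

```text
time_s: 18.55
position: [0.5385, 0.03, 0.1466]
tcp_rot: [[0.725, 0.546, 0.419], [0.554, -0.824, 0.117], [0.409, 0.148, -0.9]]
force: [-9.7, 4.2, 12.5]
opening: 0.114
grasp_force: 30.0
press 14.8 along u -0.79 y 6.62 mom n,u,y [-0.054  1.027  0.587] grip 0.114 [-15.7  29.  117.5  50.3  17.   -7.5]
```

```bash
python3 -m handwheel '[[-0.0001,0.0005,0,0.011,0.003,-0.022],[-0.0003,0.001,0,0.022,0.006,-0.045],[-0.0003,0.0012,0,0.032,0.008,-0.067],[-0.0003,0.0012,0,0.043,0.011,-0.09],[-0.0003,0.0012,0,0.053,0.014,-0.112],[-0.0003,0.0012,0,0.064,0.017,-0.135],[-0.0003,0.0012,0,0.079,0.021,-0.166],[-0.0003,0.0012,0,0.079,0.021,-0.166]]'; python3 fr.py
python3 - <<'E'
from tgt import *
s=bot.read_state(); R=np.array(s["tcp_rot"])
P,u,n=pts([.4677,.0117,.059,.248,-.03]); y=np.cross(n,u); t=R[:,1]
print("k tool",np.arctan2(-(t@y),t@u), "x dir",R[:,0]@u,R[:,0]@y)
E
```

```text
time_s: 19.22
position: [0.5385, 0.0301, 0.1466]
tcp_rot: [[0.874, 0.246, 0.419], [0.217, -0.969, 0.117], [0.435, -0.011, -0.9]]
force: [-10.1, 2.5, 11.9]
opening: 0.112
grasp_force: 30.0
press 14.67 along u -1.76 y 4.99 mom n,u,y [-0.022  0.546  0.9  ] grip 0.112 [-15.6  29.  117.5  50.2  17.   13.9]
k tool 1.574675490753332 x dir 0.9999543370283502 -0.0037892387410487505
```

```bash
python3 -m handwheel '[[0,0,0,0,0,0],[0,0,0,0,0,0],[0,0,0,0,0,0],[0,0,0,0,0,0],[0,0,0,0,0,0],[0,0,0,0,0,0],[0,0,0,0,0,0],[0,0,0,0,0,0]]' 0; python3 fr.py
python3 -m handwheel '[[-0.004,-0.001,0.009,0,0,0],[-0.008,-0.002,0.018,0,0,0],[-0.013,-0.003,0.027,0,0,0],[-0.017,-0.005,0.036,0,0,0],[-0.025,-0.007,0.055,0,0,0],[-0.034,-0.009,0.072,0,0,0],[-0.042,-0.011,0.09,0,0,0],[-0.05,-0.014,0.11,0,0,0]]'
python3 -m handwheel '[[-0.01,0,0.02,0,0,0],[-0.02,0,0.03,0,0,0],[-0.03,0,0.04,0,0,0],[-0.04,0,0.05,0,0,0],[-0.04,0.04,0.05,0,0,0],[-0.04,0.08,0.05,0,0,0],[-0.04,0.12,0.05,0,0,0],[-0.04,0.15,0.05,0,0,0]]'
python3 - <<'E'
from tgt import *
s,p,d=cap("scene"); cv2.imwrite("pics/s5.png",cv2.resize(p[90:290,140:440],(800,533)))
for q in ("knob_grip","panel_top"): print(q,[np.round(r["position"],1) for r in models.tip_of(q,"scene")[:1]])
cal=cams.calibration("scene");K=np.array(cal["mtx"]);vv,uu=np.mgrid[0:400,0:640]; pc=np.stack([(uu-K[0,2])/K[0,0]*d,(vv-K[1,2])/K[1,1]*d,d],-1); W=(pc-np.array(cal["t"]))@np.array(cal["R"])
h=[.4677,.0117,.059,.248]; P,u,n=pts(h+[-.02]); y=np.cross(n,u); L=W-h[:3]; L=np.stack([L@u,L@y,L@n],-1)
pan=(d>0)&(abs(L[...,1])<.09)&(L[...,0]>.02)&(L[...,0]<.13)&(abs(L[...,2])<.015); A=L[pan]; print("slope",np.polyfit(A[:,0],A[:,2],1))
B=L[(d>0)&(np.hypot(L[...,0]-.105,L[...,1])<.035)&(L[...,2]>.034)&(L[...,2]<.05)]; v=cv2.fitLine((B[:,:2]*1000).astype(np.float32),cv2.DIST_HUBER,0,.01,.01).ravel(); print(len(B),v,cv2.minAreaRect((B[:,:2]*1000).astype(np.float32)))
E
```

```text
time_s: 19.88
position: [0.5401, 0.0283, 0.1454]
tcp_rot: [[0.873, 0.247, 0.42], [0.22, -0.969, 0.112], [0.435, -0.005, -0.901]]
force: [0.4, 0.4, 0.2]
opening: 0.492
grasp_force: 0.0
press -0.09 along u 0.54 y 0.31 mom n,u,y [-0.059  0.015  0.369] grip 0.492 [-15.7  29.2 117.4  50.2  16.7  13.7]
time_s: 20.55
position: [0.4889, 0.0145, 0.2557]
tcp_rot: [[0.874, 0.247, 0.418], [0.22, -0.969, 0.112], [0.433, -0.006, -0.901]]
force: [1.6, 0.2, -0.3]
opening: 0.499
grasp_force: 0.0
time_s: 21.22
position: [0.4494, 0.166, 0.3057]
tcp_rot: [[0.873, 0.246, 0.421], [0.219, -0.969, 0.112], [0.435, -0.006, -0.9]]
force: [0.5, 1.1, 0.1]
opening: 0.504
grasp_force: 0.0
knob_grip [array([281.8, 176.1])]
panel_top [array([301.6, 183.6])]
slope [-0.01035941  0.00292508]
127 [ 9.9999762e-01 -2.1930342e-03  1.0664064e+02 -2.9093344e+00] ((105.74205017089844, -0.43393659591674805), (11.725170135498047, 48.45432662963867), 89.94292449951172)
```

View pics/s5.png

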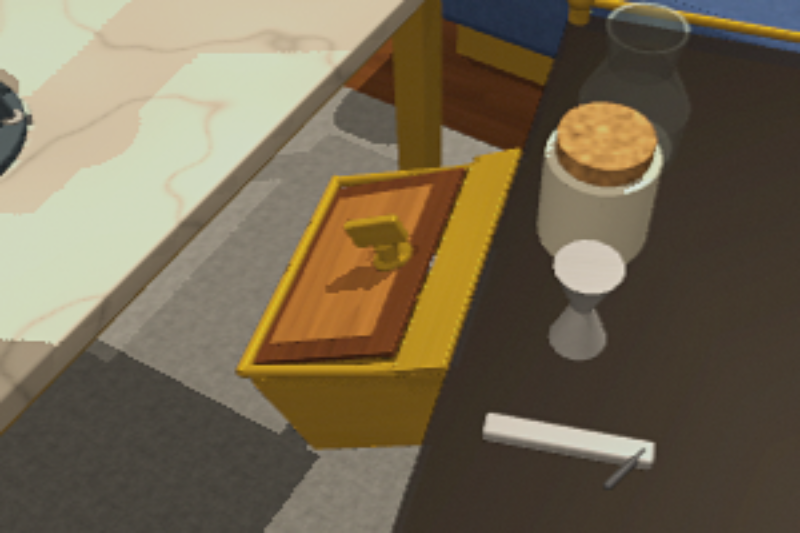

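The bin is shut flush with the frame. The wing, near crop pixel (375,235), points straight up the panel with 0.1° of measured error. The things on the cart top stand where they were, and the arm is clear.

```bash
python3 -c "
from rig import bot
print(bot.hand_in())"
```

```text
the job is handed in; nothing more can be done
None
```

The job is handed in: the bin is shut and held by the latch, with the wing measured straight up the panel after release; the press on the knob read at most about 15 N, the things on the cart top were not touched, and the arm was clear at about 21 s.

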